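# Oil the slide of the matrix trim saw with its hand pump

### The job

Oil the slide of the trim saw before it is used: with closed fingers push the red knob of the oil pump right down, let it spring right back up, and keep pumping like this until the orange indicator pin at the end of the metering block pops fully out. Then leave the knob up and move clear. Do not touch the pin, and leave the oil bottle, air scribe, brush and fossil nodule where they are.

Things in the scene. Friction and masses are not known exactly. Their poses are not given: they have to be found in the camera images.
- saw: Whole trim saw, fixed to the bench. Origin at bench height; its x points from the switch-box side to the rear, y to the motor side, z up. Green tank 300 (x) by 270 (y) mm with a steel deck 112 mm high, y from -65 to 205 mm. On the deck: blade hood (top 195 mm high, at y = 121 mm) and carriage on guide rods (top 184 mm, y -10 to 75 mm). The oiling set stands on the low plate on the -y side.
- pump_foot (a point): Centre of the oil pump's foot, 12 mm above the bench, straight below the knob (saw frame x -30, y -113 mm). Pump: see-through oil reservoir (pale cream look) 72 (x) by 68 (y) mm, above it an aluminium head 76 by 72 mm whose top is 118 mm above the bench, then a brass gland up to 131 mm.
- block_mid (a point): Centre of the steel metering block, 40 mm above the bench (saw frame x -30, y -195 mm): 44 (x) by 70 (y) by 42 (z) mm, brass fittings and black oil lines above it up to 76 mm above the bench; one line between block and pump reaches 103 mm.
- knob_top (a point): Centre of the flat top of the red palm knob of the oil pump (knob 38 mm across, 14 mm thick, flat top 30 mm across, on a 12 mm steel rod). At rest it is about 167 mm above the bench. It moves with the knob.
- plunger (a joint): How far the knob is pushed down, m: 0 = up at rest, 0.016 = lower stop. A preloaded spring pushes it up with 6.5 N at the top and 10.5 N at the stop; driving the pin adds about 2 N, drag 14 N per m/s. Released, it comes up by itself in about 0.3 s. A stroke counts if it runs from the top (below 0.001) down beyond 0.0145; half strokes, down or up, do not pump.
- pin_tip (a point): Centre of the outer end of the orange indicator pin (9 mm thick, level, 40 mm above the bench), which slides out of the dark gland on the -y end of the metering block, along the saw's -y. The tip stands 3 mm out of the gland when the pin is in and about 31 mm out when it is fully out; a white ring then shows next to the gland.
- pin (a joint): How far the pin has come out, m: 0 = in, about 0.0285 = fully out. It starts between 0 and 0.0033. Full strokes step it out: the first to about 0.008 (knob up again), the next ones by 0.005 each, and the fifth throws it from about 0.023 to fully out. It never goes back by itself, and strokes after that do nothing more.
- oil_bottle_mid (a point): Middle (70 mm up) of the grey plastic oil bottle, 54 mm across and 140 mm high with a yellow cap, loose, standing on the bench to the robot's right.
- scribe_mid (a point): Middle of the loose air scribe lying on the bench to the robot's right: an aluminium pen 18 mm thick and 170 mm long with a steel point, along its own x.
- brush_mid (a point): Middle of the loose flat paintbrush with a yellow handle lying on the bench to the robot's right: 200 mm long along its own x, 42 mm wide, 20 mm thick.
- nodule_mid (a point): Middle of the loose pale fossil nodule (46 by 32 by 24 mm) lying on the saw's deck near the edge beside the pump.

How it is judged:
On the way, in this order (a step that is already met when the one before it is completed fails the run):
1. the knob is pushed down to its stop (value of joint plunger above 0.013 m and value of joint pin below 0.026 m), for 0.02 s.
2. the knob springs right back up with the pin not yet out (value of joint plunger below 0.002 m and value of joint pin below 0.026 m), for 0.02 s.
3. further strokes have popped the pin fully out (value of joint pin above 0.026 m), for 0.1 s.
At the end, for the whole second after the job is handed in: The indicator pin is fully out (at least 26 of its 28.5 mm), the knob is back up (within 2 mm of rest), and the bottle, scribe, brush and nodule are within 20 mm of where they were (value of joint pin above 0.026 m and value of joint plunger below 0.002 m and distance of each of oil_bottle_mid, scribe_mid, brush_mid, nodule_mid from where it was at the start of the episode below 0.02 m); the robot touches nothing.
It fails at once if the indicator pin is touched by the robot (contact force between any of the fingers, the arm and pin above 0.5 N).
It fails at once if a bystander (bottle, scribe, brush or nodule) is moved more than 20 mm or lifted (distance of any of oil_bottle_mid, scribe_mid, brush_mid, nodule_mid from where it was at the start of the episode above 0.02 m).
It also fails if it takes over 45 s, if anything falls off the work surface, if the arm or the gripper's body presses on something with over 40 N, if the wrist force passes 120 N, or if a joint passes its speed limit or range.

### The arm

A 6-joint arm with a two-finger parallel gripper is mounted at the origin on the work surface. World frame = base frame: x ahead of the robot, y to its left, z up, the work surface at z = 0. Lengths are in m, angles in rad, forces in N, time in s.
With the tool pointing down it reaches from about 0.325 to 0.75 m from the base axis. Payload 7.6 kg.
Tool frame: the origin (TCP) lies midway between the tips of the shut fingers; the grasp point (between the pads) lies 19 mm behind it; z points along the fingers, y is the line along which they close (so a half turn about z gives the same grasp; the last joint's range is limited). The gripper opens to 85 mm and grips with 20 to 120 N. Pads are 22 mm wide; open, the fingers measure 114 mm over their backs; the gripper's body (76 mm by 85 mm) begins 54 mm behind the grasp point. The pads swing forward as they close: fully open they stand 13 mm farther back than shut.
Start: joints at [-1.266, 0.052, 1.401, -0, 1.689, -0.07], TCP at [0.192, -0.489, 0.231] pointing down, gripper open.
Joint ranges: [-2.9, 2.9], [-0.91, 2.17], [0.12, 2.37], [-1.06, 4.2], [0.26, 2.73], [-2.93, 2.93]. Speed limits (rad/s): [2.57, 2.57, 3.01, 3.14, 3.14, 3.14].

### API

Orientations are given as a unit quaternion [x, y, z, w].
In Python, from plant import robot gives the robot as it stands.
- The arm moves only by the tool move_arm, never from a script. Its argument "steps" is a list of rows, each an object with "dr": the turn, a rotation vector about the world's x, y, z each as a share of 60 degrees, from -1 to 1, a list of three; "xyz": the shift along the world's x, y, z each as a share of 200 mm, from -1 to 1, a list of three; "hand": the opening, from 0 (shut) to 1 (fully open). A call has 1 to 20 rows; each row is the pose to reach, as a shift and turn from the pose commanded when the call began; what a row does not reach only later rows make up. A row lasts 1/12 s, in which the tool goes at most 41.7 mm and 7.16 degrees, less where a joint would pass 70% of its speed; a pose out of reach is approached as far as the arm can. A call with a number of a shift or a turn outside -1 to 1 is refused whole. A call with a gripper value outside its range is refused whole. The fingers move at their own pace and stop on an object; "force" is the grip in N (left out, the last holds). Time passes only in rows, so rows that repeat a pose let the fingers close. It gives the time, the measured TCP pose, the force, the opening and the grip force at its end, in the units of the state.
- robot.get_state(): the state, without advancing time (a new reading comes with each control period).
- robot.capture(name): name is "scene" or "top"; returns a dict with "frame" (384x512x3 uint8, blue, green, red), "depth" (384x512 float32, m along the optical axis (not along the pixel's ray), 0 where there is no reading), "intrinsics" (3x3 intrinsics, pixels), "dist" ([k1, k2, p1, p2, k3] as OpenCV has them; the pictures are not rectified), "T" (4x4, takes a point from camera to world coordinates). Camera axes: x right, y down, z forward; pixel columns grow to the right and rows downward; lengths in m; the calibration is good to about 2 mm. A picture is of the moment at which its call begins.
- robot.finish_job(): hands the job in; it is judged then, once.
The state is a dict: "t": time; "joints": joint angles; "qd": joint speeds; "joint_efforts": joint torques, N m; "tcp_pos": TCP position; "orientation": TCP orientation; "wrist_force": force on the tool from outside, world axes, zero at the start; "ft_torque": the same for the moment, N m; "width": opening from 0.0 (shut) to 1.0 (fully open); "gripper_force": force on a finger pad.
Only numpy, scipy, OpenCV 4.12 (cv2) and the standard library are available. Lean on these libraries where they do the work, as an engineer would, in place of code of your own. Each camera call takes 0.05 s, during which the arm holds its last target. There are 200 camera calls.

## Working session

There is one attempt and no reset: what is moved stays moved. The work goes in short steps, Python scripts to look and compute and a tool call to move; the robot and the scene stay as the last step left them, time stands still between calls to the robot, and variables do not carry over. Pictures are saved under pics/ and viewed, at most 10 in all, crops included, and the job is handed in when it is done.

Besides the shell and the picture viewer there is one more tool, called after "Emit:" in YAML: its name, and indented under it one key for each argument. move_arm: Moves the arm, as the interface text tells. Its arguments: {"type":"object","properties":{"steps":{"type":"array","items":{"type":"object","properties":{"dr":{"type":"array","items":{"type":"number","minimum":-1,"maximum":1}},"xyz":{"type":"array","items":{"type":"number","minimum":-1,"maximum":1}},"hand":{"type":"number"}}}},"force":{"type":"number"}},"required":["steps"]}

```bash
mkdir -p pics; cat > h.py <<'E'
import numpy as np, cv2
from plant import robot
def cap(n):
    c=robot.capture(n); return c
def pts(c,uv):
    uv=np.array(uv,float).reshape(-1,1,2)
    n=cv2.undistortPoints(uv,c["intrinsics"],c["dist"]).reshape(-1,2)
    d=np.array([c["depth"][int(v),int(u)] for u,v in uv.reshape(-1,2)])
    P=np.c_[n*d[:,None],d]; T=c["T"]; return P@T[:3,:3].T+T[:3,3]
def red(c):
    h=cv2.cvtColor(c["frame"],cv2.COLOR_BGR2HSV)
    return (((h[...,0]<6)|(h[...,0]>174))&(h[...,1]>150)&(h[...,2]>70)).astype('uint8')
def orange(c):
    h=cv2.cvtColor(c["frame"],cv2.COLOR_BGR2HSV)
    return ((h[...,0]>=6)&(h[...,0]<18)&(h[...,1]>170)&(h[...,2]>120)).astype('uint8')
E
python3 - <<'E'
from h import *
ims=[]
for n in("scene","top"):
    c=cap(n); cv2.imwrite(f"pics/{n}0.png",cv2.resize(c["frame"],(768,576)))
    for nm,m in(("red",red(c)),("orange",orange(c))):
        k,l,s,ce=cv2.connectedComponentsWithStats(m)
        for i in range(1,k):
            if s[i,4]>12:
                v,u=np.where((l==i)&(c["depth"]>0)); 
                if len(u): p=pts(c,np.c_[u,v]); print(n,nm,s[i],ce[i].round(1),np.median(p,0).round(4),p[:,2].max().round(3))
print(robot.get_state())
E
```

```text
scene red [ 43   6  31  37 613] [56.4 23.1] [-0.7006 -1.283  -0.3079] -0.273
scene red [   0   49   41   64 1703] [16.  73.6] [-0.2274 -1.2658 -0.283 ] 0.001
scene red [283 193  17  16 221] [291.3 200. ] [0.5915 0.0485 0.1666] 0.17
top red [198 157  14  14 158] [204.5 163.5] [0.5918 0.0433 0.1681] 0.172
{'t': 0.1, 'joints': array([-1.26631718e+00,  5.27850883e-02,  1.40159763e+00, -1.39556549e-05,
        1.68857819e+00, -7.02828873e-02]), 'qd': array([-9.63974546e-04, -3.77915873e-05, -2.33540361e-03, -8.05767079e-04,
       -1.91862808e-03, -1.00606220e-03]), 'joint_efforts': array([ 9.79656434e-04, -3.82582891e+01, -3.60986674e+01, -6.71650128e-05,
        4.79325943e-03, -9.14355439e-06]), 'tcp_pos': array([ 0.19212658, -0.48830906,  0.23056362]), 'orientation': array([ 9.82495407e-01,  1.86285554e-01, -8.68100309e-05, -6.78635800e-04]), 'wrist_force': array([-0.02896152, -0.59996049, -0.30865523]), 'ft_torque': array([ 0.04970734,  0.04144847, -0.01152417]), 'gripper_force': 0.0, 'width': 1.0016227270487832}
```

View pics/scene0.png

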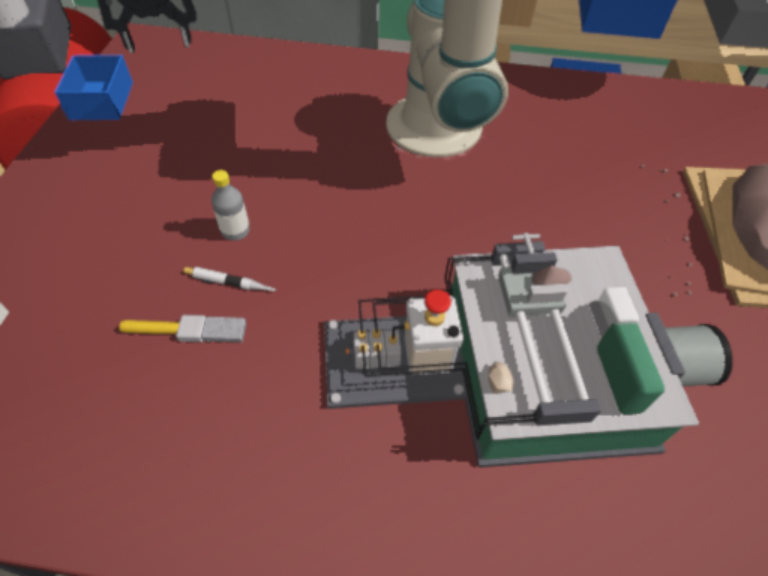

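View pics/top0.png

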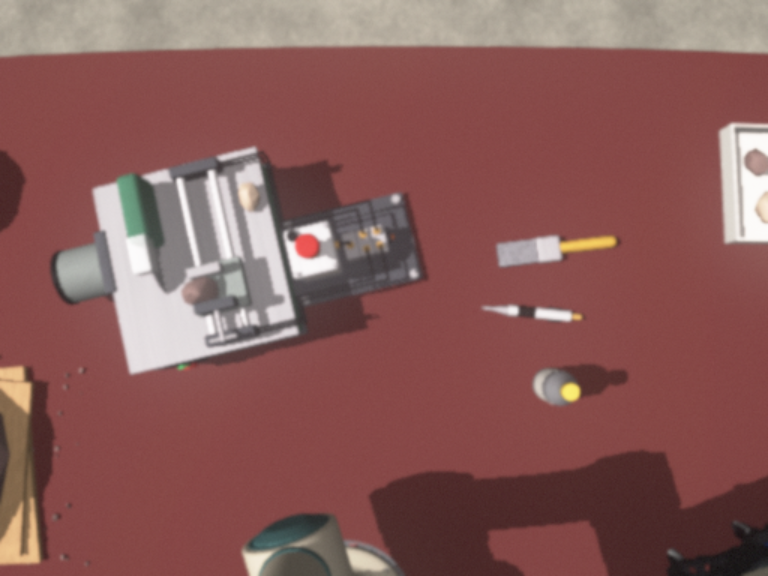

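The scene view shows the red knob at (437,300) and the metering block to its left, around (375,345). In the top view the knob is at (307,246) and the block at (370,240). Both views put the knob at about (0.592, 0.045, 0.167). Next I shut the fingers and travel there at z≈0.23.

Emit:
move_arm:
  steps:
    - {"xyz": [0.66, 0.89, 0], "hand": 0}
    - {"xyz": [0.66, 0.89, 0], "hand": 0}
    - {"xyz": [0.66, 0.89, 0], "hand": 0}
    - {"xyz": [0.66, 0.89, 0], "hand": 0}
    - {"xyz": [0.66, 0.89, 0], "hand": 0}
    - {"xyz": [0.66, 0.89, 0], "hand": 0}
    - {"xyz": [0.66, 0.89, 0], "hand": 0}
    - {"xyz": [0.66, 0.89, 0], "hand": 0}

```text
schema error: expected keys dr, xyz, hand
```

Emit:
move_arm:
  steps:
    - {"xyz": [0.66, 0.89, 0], "hand": 0}
    - {"xyz": [0.66, 0.89, 0], "hand": 0}
    - {"xyz": [0.66, 0.89, 0], "hand": 0}
    - {"xyz": [0.66, 0.89, 0], "hand": 0}
    - {"xyz": [0.66, 0.89, 0], "hand": 0}
    - {"xyz": [0.66, 0.89, 0], "hand": 0}
    - {"xyz": [0.66, 0.89, 0], "hand": 0}
    - {"xyz": [0.66, 0.89, 0], "hand": 0}

```text
schema error: expected keys dr, xyz, hand
```

Emit:
move_arm:
  steps:
    - {"xyz": [0.68, 0.89, -0.1], "hand": 0}
    - {"xyz": [0.68, 0.89, -0.1], "hand": 0}
    - {"xyz": [0.68, 0.89, -0.1], "hand": 0}
    - {"xyz": [0.68, 0.89, -0.1], "hand": 0}
    - {"xyz": [0.68, 0.89, -0.1], "hand": 0}
    - {"xyz": [0.68, 0.89, -0.1], "hand": 0}
    - {"xyz": [0.68, 0.89, -0.1], "hand": 0}
    - {"xyz": [0.68, 0.89, -0.1], "hand": 0}
    - {"xyz": [0.68, 0.89, -0.1], "hand": 0}

```text
schema error: expected keys dr, xyz, hand
```

```bash
python3 - <<'E'
from h import *
c=cap("scene"); x=c["frame"][130:290,200:400]; cv2.imwrite("pics/s1.png",cv2.resize(x,None,fx=3.5,fy=3.5,interpolation=2))
m=red(c); m[:150]=0; v,u=np.where(m>0); g=u>250; v,u=v[g],u[g]; p=pts(c,np.c_[u,v]); print(len(u),np.median(p,0),p.min(0),p.max(0))
s=robot.get_state();print(s["t"],s["tcp_pos"],s["width"],s["wrist_force"])
E
```

```text
221 [0.59183184 0.04859701 0.16670951] [ 0.44907254  0.02107358 -0.00155621] [1.03403267 0.06931305 0.79318873]
0.15 [ 0.1921396  -0.48834529  0.23068806] 1.0006364437321142 [1.01681064 0.18584175 0.65149652]
```

View pics/s1.png

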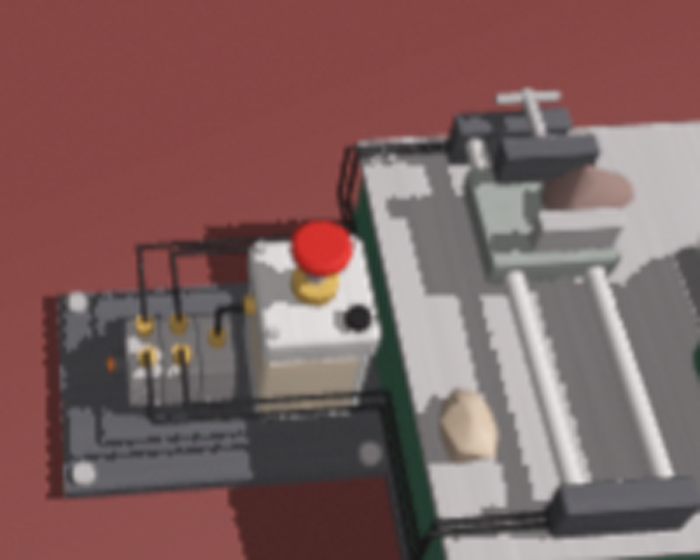

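The moves were refused because every row needs "dr". The crop still shows the start state: the knob is up at (322,247), and the pin's orange tip is just visible at (111,364).

Emit:
move_arm:
  steps:
    - {"dr": [0, 0, 0], "xyz": [0.66, 0.89, 0], "hand": 0}
    - {"dr": [0, 0, 0], "xyz": [0.66, 0.89, 0], "hand": 0}
    - {"dr": [0, 0, 0], "xyz": [0.66, 0.89, 0], "hand": 0}
    - {"dr": [0, 0, 0], "xyz": [0.66, 0.89, 0], "hand": 0}
    - {"dr": [0, 0, 0], "xyz": [0.66, 0.89, 0], "hand": 0}
    - {"dr": [0, 0, 0], "xyz": [0.66, 0.89, 0], "hand": 0}
    - {"dr": [0, 0, 0], "xyz": [0.66, 0.89, 0], "hand": 0}
    - {"dr": [0, 0, 0], "xyz": [0.66, 0.89, 0], "hand": 0}

```text
t: 0.82
tcp_pos: [0.3244, -0.3103, 0.2312]
orientation: [0.982, 0.187, -0.0, 0.0]
wrist_force: [-0.3, -0.1, 0.3]
width: 0.0
gripper_force: 0.0
```

Emit:
move_arm:
  steps:
    - {"dr": [0, 0, 0], "xyz": [0.66, 0.89, 0], "hand": 0}
    - {"dr": [0, 0, 0], "xyz": [0.66, 0.89, 0], "hand": 0}
    - {"dr": [0, 0, 0], "xyz": [0.66, 0.89, 0], "hand": 0}
    - {"dr": [0, 0, 0], "xyz": [0.66, 0.89, 0], "hand": 0}
    - {"dr": [0, 0, 0], "xyz": [0.66, 0.89, 0], "hand": 0}
    - {"dr": [0, 0, 0], "xyz": [0.66, 0.89, 0], "hand": 0}
    - {"dr": [0, 0, 0], "xyz": [0.66, 0.89, 0], "hand": 0}
    - {"dr": [0, 0, 0], "xyz": [0.66, 0.89, 0], "hand": 0}

```text
t: 1.48
tcp_pos: [0.456, -0.1335, 0.2309]
orientation: [0.983, 0.186, -0.001, 0.0]
wrist_force: [-0.4, -0.4, 0.6]
width: 0.002
gripper_force: 0.0
```

Emit:
move_arm:
  steps:
    - {"dr": [0, 0, 0], "xyz": [0.68, 0.88, -0.1], "hand": 0}
    - {"dr": [0, 0, 0], "xyz": [0.68, 0.88, -0.1], "hand": 0}
    - {"dr": [0, 0, 0], "xyz": [0.68, 0.88, -0.1], "hand": 0}
    - {"dr": [0, 0, 0], "xyz": [0.68, 0.88, -0.1], "hand": 0}
    - {"dr": [0, 0, 0], "xyz": [0.68, 0.88, -0.1], "hand": 0}
    - {"dr": [0, 0, 0], "xyz": [0.68, 0.88, -0.1], "hand": 0}
    - {"dr": [0, 0, 0], "xyz": [0.68, 0.88, -0.1], "hand": 0}
    - {"dr": [0, 0, 0], "xyz": [0.68, 0.88, -0.1], "hand": 0}
    - {"dr": [0, 0, 0], "xyz": [0.68, 0.88, -0.1], "hand": 0}
    - {"dr": [0, 0, 0], "xyz": [0.68, 0.88, -0.1], "hand": 0}

```text
t: 2.32
tcp_pos: [0.5919, 0.0413, 0.2118]
orientation: [0.983, 0.185, 0.0, 0.0]
wrist_force: [-0.3, 1.3, 0.9]
width: 0.001
gripper_force: 0.0
```

```bash
python3 - <<'E'
from h import *
c=cap("scene"); x=c["frame"][130:290,200:400]; cv2.imwrite("pics/s2.png",cv2.resize(x,None,fx=3.5,fy=3.5,interpolation=2))
s=robot.get_state();print(s["t"],s["tcp_pos"],s["width"],s["wrist_force"],s["orientation"])
E
```

```text
2.3667 [0.59195621 0.04160895 0.21191433] 0.0019501226379073184 [-0.75475369  0.63358667 -0.61748695] [9.82715749e-01 1.85120466e-01 3.50746753e-04 2.16506547e-04]
```

View pics/s2.png

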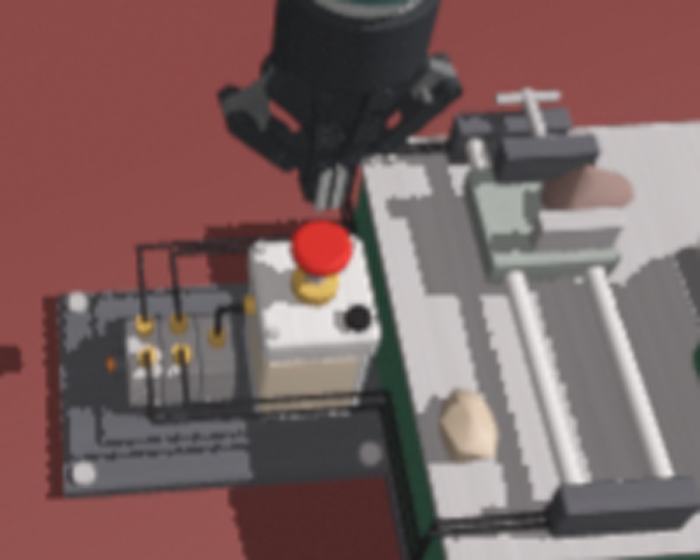

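The shut fingers, at (332,190), hang right above the knob at (322,247). Now I press gradually for the first stroke.

Emit:
move_arm:
  steps:
    - {"dr": [0, 0, 0], "xyz": [0, 0.02, -0.1], "hand": 0}
    - {"dr": [0, 0, 0], "xyz": [0, 0.02, -0.18], "hand": 0}
    - {"dr": [0, 0, 0], "xyz": [0, 0.02, -0.22], "hand": 0}
    - {"dr": [0, 0, 0], "xyz": [0, 0.02, -0.25], "hand": 0}
    - {"dr": [0, 0, 0], "xyz": [0, 0.02, -0.28], "hand": 0}
    - {"dr": [0, 0, 0], "xyz": [0, 0.02, -0.295], "hand": 0}
    - {"dr": [0, 0, 0], "xyz": [0, 0.02, -0.295], "hand": 0}
    - {"dr": [0, 0, 0], "xyz": [0, 0.02, -0.295], "hand": 0}

```text
t: 3.03
tcp_pos: [0.592, 0.0466, 0.1547]
orientation: [0.983, 0.186, 0.0, 0.0]
wrist_force: [-7.5, -0.9, 9.1]
width: -0.002
gripper_force: 4.4
```

```bash
python3 - <<'E'
from h import *
c=cap("scene"); x=c["frame"][130:290,200:400]; d=cap("top"); y=d["frame"][110:220,150:260]
cv2.imwrite("pics/s3.png",np.hstack([cv2.resize(x,(500,400),interpolation=2),cv2.resize(y,(300,400),interpolation=2)]))
s=robot.get_state();print(s["t"],s["tcp_pos"],s["wrist_force"],s["ft_torque"])
E
```

```text
3.1333 [0.59203223 0.04658901 0.15485182] [-7.69961106 -1.06360494  8.34143381] [-0.17216666  1.20117789 -0.05146462]
```

View pics/s3.png

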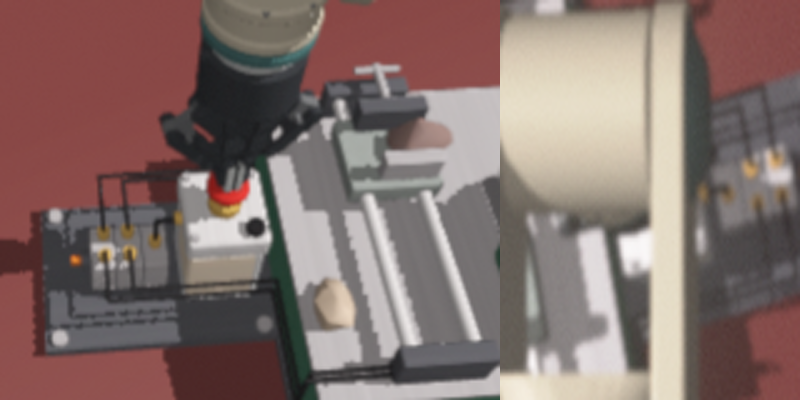

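The fingertip sits on the knob at (230,190) and the plunger is most of the way down. I press on to the stop.

Emit:
move_arm:
  steps:
    - {"dr": [0, 0, 0], "xyz": [0, 0, -0.025], "hand": 0}
    - {"dr": [0, 0, 0], "xyz": [0, 0, -0.04], "hand": 0}
    - {"dr": [0, 0, 0], "xyz": [0, 0, -0.05], "hand": 0}
    - {"dr": [0, 0, 0], "xyz": [0, 0, -0.05], "hand": 0}
    - {"dr": [0, 0, 0], "xyz": [0, 0, -0.05], "hand": 0}

```text
t: 3.55
tcp_pos: [0.5929, 0.0467, 0.1508]
orientation: [0.983, 0.186, 0.003, 0.001]
wrist_force: [-19.3, -1.9, 34.4]
width: 0.003
gripper_force: 17.0
```

It is at the stop (34 N at z≈0.151). I release it, then repeat full strokes.

Emit:
move_arm:
  steps:
    - {"dr": [0, 0, 0], "xyz": [0, -0.01, 0.18], "hand": 0}
    - {"dr": [0, 0, 0], "xyz": [0, -0.01, 0.18], "hand": 0}
    - {"dr": [0, 0, 0], "xyz": [0, -0.01, 0.18], "hand": 0}
    - {"dr": [0, 0, 0], "xyz": [0, -0.01, 0.18], "hand": 0}
    - {"dr": [0, 0, 0], "xyz": [0, -0.01, 0.18], "hand": 0}
    - {"dr": [0, 0, 0], "xyz": [0, -0.01, 0.18], "hand": 0}
    - {"dr": [0, 0, 0], "xyz": [0, -0.01, 0.18], "hand": 0}

```text
t: 4.13
tcp_pos: [0.5919, 0.0454, 0.1773]
orientation: [0.982, 0.186, -0.001, -0.0]
wrist_force: [-0.8, 0.9, -1.1]
width: -0.002
gripper_force: 0.0
```

Emit:
move_arm:
  steps:
    - {"dr": [0, 0, 0], "xyz": [0, 0, -0.06], "hand": 0}
    - {"dr": [0, 0, 0], "xyz": [0, 0, -0.1], "hand": 0}
    - {"dr": [0, 0, 0], "xyz": [0, 0, -0.13], "hand": 0}
    - {"dr": [0, 0, 0], "xyz": [0, 0, -0.16], "hand": 0}
    - {"dr": [0, 0, 0], "xyz": [0, 0, -0.175], "hand": 0}
    - {"dr": [0, 0, 0], "xyz": [0, 0, -0.175], "hand": 0}
    - {"dr": [0, 0, 0], "xyz": [0, 0, -0.175], "hand": 0}
    - {"dr": [0, 0, 0], "xyz": [0, 0, -0.175], "hand": 0}

```text
t: 4.8
tcp_pos: [0.5937, 0.0454, 0.1508]
orientation: [0.982, 0.186, 0.004, 0.001]
wrist_force: [-13.8, -1.8, 36.9]
width: 0.003
gripper_force: 18.5
```

Emit:
move_arm:
  steps:
    - {"dr": [0, 0, 0], "xyz": [0, 0, 0.175], "hand": 0}
    - {"dr": [0, 0, 0], "xyz": [0, 0, 0.175], "hand": 0}
    - {"dr": [0, 0, 0], "xyz": [0, 0, 0.175], "hand": 0}
    - {"dr": [0, 0, 0], "xyz": [0, 0, 0.175], "hand": 0}
    - {"dr": [0, 0, 0], "xyz": [0, 0, 0.175], "hand": 0}
    - {"dr": [0, 0, 0], "xyz": [0, 0, 0.175], "hand": 0}
    - {"dr": [0, 0, 0], "xyz": [0, 0, 0.175], "hand": 0}

```text
t: 5.38
tcp_pos: [0.5918, 0.0454, 0.177]
orientation: [0.982, 0.186, -0.001, -0.0]
wrist_force: [0.9, 0.0, -0.4]
width: -0.002
gripper_force: 0.0
```

```bash
python3 - <<'E'
from h import *
c=cap("scene"); x=c["frame"][170:290,200:350]
cv2.imwrite("pics/s4.png",cv2.resize(x,(750,600),interpolation=2))
s=robot.get_state();print(s["t"],s["tcp_pos"],s["wrist_force"])
E
```

```text
5.4333 [0.59192089 0.04543529 0.17727878] [ 0.80105755 -0.41449136  0.3189603 ]
```

View pics/s4.png

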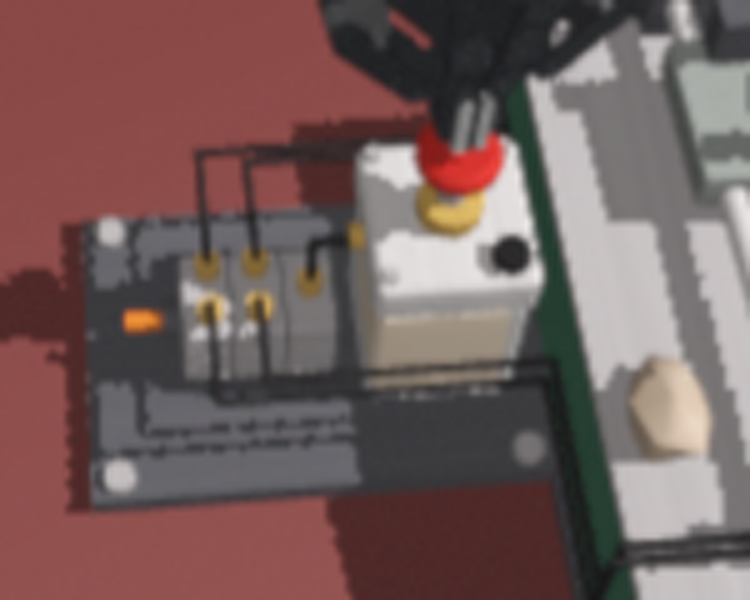

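The knob is up at (460,155), and the orange pin, at (125–160,320), is now clearly out. Two strokes have counted. Next come three more, plus one spare.

Emit:
move_arm:
  steps:
    - {"dr": [0, 0, 0], "xyz": [0, 0, -0.06], "hand": 0}
    - {"dr": [0, 0, 0], "xyz": [0, 0, -0.1], "hand": 0}
    - {"dr": [0, 0, 0], "xyz": [0, 0, -0.13], "hand": 0}
    - {"dr": [0, 0, 0], "xyz": [0, 0, -0.16], "hand": 0}
    - {"dr": [0, 0, 0], "xyz": [0, 0, -0.175], "hand": 0}
    - {"dr": [0, 0, 0], "xyz": [0, 0, -0.175], "hand": 0}
    - {"dr": [0, 0, 0], "xyz": [0, 0, -0.175], "hand": 0}
    - {"dr": [0, 0, 0], "xyz": [0, 0, -0.175], "hand": 0}
    - {"dr": [0, 0, 0], "xyz": [0, 0, 0], "hand": 0}
    - {"dr": [0, 0, 0], "xyz": [0, 0, 0], "hand": 0}
    - {"dr": [0, 0, 0], "xyz": [0, 0, 0], "hand": 0}
    - {"dr": [0, 0, 0], "xyz": [0, 0, 0], "hand": 0}
    - {"dr": [0, 0, 0], "xyz": [0, 0, 0], "hand": 0}
    - {"dr": [0, 0, 0], "xyz": [0, 0, 0], "hand": 0}
    - {"dr": [0, 0, 0], "xyz": [0, 0, 0], "hand": 0}

```text
t: 6.68
tcp_pos: [0.5918, 0.0454, 0.177]
orientation: [0.982, 0.186, -0.001, -0.0]
wrist_force: [1.0, 0.8, 0.5]
width: 0.004
gripper_force: 0.0
```

Emit:
move_arm:
  steps:
    - {"dr": [0, 0, 0], "xyz": [0, 0, -0.06], "hand": 0}
    - {"dr": [0, 0, 0], "xyz": [0, 0, -0.1], "hand": 0}
    - {"dr": [0, 0, 0], "xyz": [0, 0, -0.13], "hand": 0}
    - {"dr": [0, 0, 0], "xyz": [0, 0, -0.16], "hand": 0}
    - {"dr": [0, 0, 0], "xyz": [0, 0, -0.175], "hand": 0}
    - {"dr": [0, 0, 0], "xyz": [0, 0, -0.175], "hand": 0}
    - {"dr": [0, 0, 0], "xyz": [0, 0, -0.175], "hand": 0}
    - {"dr": [0, 0, 0], "xyz": [0, 0, -0.175], "hand": 0}
    - {"dr": [0, 0, 0], "xyz": [0, 0, 0], "hand": 0}
    - {"dr": [0, 0, 0], "xyz": [0, 0, 0], "hand": 0}
    - {"dr": [0, 0, 0], "xyz": [0, 0, 0], "hand": 0}
    - {"dr": [0, 0, 0], "xyz": [0, 0, 0], "hand": 0}
    - {"dr": [0, 0, 0], "xyz": [0, 0, 0], "hand": 0}
    - {"dr": [0, 0, 0], "xyz": [0, 0, 0], "hand": 0}
    - {"dr": [0, 0, 0], "xyz": [0, 0, 0], "hand": 0}

```text
t: 7.93
tcp_pos: [0.5918, 0.0454, 0.177]
orientation: [0.982, 0.186, -0.001, -0.0]
wrist_force: [0.2, -1.1, -0.2]
width: 0.002
gripper_force: 0.0
```

Emit:
move_arm:
  steps:
    - {"dr": [0, 0, 0], "xyz": [0, 0, -0.06], "hand": 0}
    - {"dr": [0, 0, 0], "xyz": [0, 0, -0.1], "hand": 0}
    - {"dr": [0, 0, 0], "xyz": [0, 0, -0.13], "hand": 0}
    - {"dr": [0, 0, 0], "xyz": [0, 0, -0.16], "hand": 0}
    - {"dr": [0, 0, 0], "xyz": [0, 0, -0.175], "hand": 0}
    - {"dr": [0, 0, 0], "xyz": [0, 0, -0.175], "hand": 0}
    - {"dr": [0, 0, 0], "xyz": [0, 0, -0.175], "hand": 0}
    - {"dr": [0, 0, 0], "xyz": [0, 0, -0.175], "hand": 0}
    - {"dr": [0, 0, 0], "xyz": [0, 0, 0], "hand": 0}
    - {"dr": [0, 0, 0], "xyz": [0, 0, 0], "hand": 0}
    - {"dr": [0, 0, 0], "xyz": [0, 0, 0], "hand": 0}
    - {"dr": [0, 0, 0], "xyz": [0, 0, 0], "hand": 0}
    - {"dr": [0, 0, 0], "xyz": [0, 0, 0], "hand": 0}
    - {"dr": [0, 0, 0], "xyz": [0, 0, 0], "hand": 0}
    - {"dr": [0, 0, 0], "xyz": [0, 0, 0], "hand": 0}

```text
t: 9.18
tcp_pos: [0.5918, 0.0454, 0.1769]
orientation: [0.982, 0.186, -0.001, -0.0]
wrist_force: [0.2, 0.2, -0.2]
width: 0.002
gripper_force: 0.0
```

Emit:
move_arm:
  steps:
    - {"dr": [0, 0, 0], "xyz": [0, 0, -0.06], "hand": 0}
    - {"dr": [0, 0, 0], "xyz": [0, 0, -0.1], "hand": 0}
    - {"dr": [0, 0, 0], "xyz": [0, 0, -0.13], "hand": 0}
    - {"dr": [0, 0, 0], "xyz": [0, 0, -0.16], "hand": 0}
    - {"dr": [0, 0, 0], "xyz": [0, 0, -0.175], "hand": 0}
    - {"dr": [0, 0, 0], "xyz": [0, 0, -0.175], "hand": 0}
    - {"dr": [0, 0, 0], "xyz": [0, 0, -0.175], "hand": 0}
    - {"dr": [0, 0, 0], "xyz": [0, 0, -0.175], "hand": 0}
    - {"dr": [0, 0, 0], "xyz": [0, 0, 0], "hand": 0}
    - {"dr": [0, 0, 0], "xyz": [0, 0, 0], "hand": 0}
    - {"dr": [0, 0, 0], "xyz": [0, 0, 0.4], "hand": 0}
    - {"dr": [0, 0, 0], "xyz": [0, 0, 0.4], "hand": 0}
    - {"dr": [0, 0, 0], "xyz": [0, 0, 0.4], "hand": 0}
    - {"dr": [0, 0, 0], "xyz": [0, 0, 0.4], "hand": 0}
    - {"dr": [0, 0, 0], "xyz": [0, 0, 0.4], "hand": 0}
    - {"dr": [0, 0, 0], "xyz": [0, 0, 0.4], "hand": 0}

```text
t: 10.52
tcp_pos: [0.5917, 0.0454, 0.2559]
orientation: [0.982, 0.186, -0.002, -0.0]
wrist_force: [-0.0, 0.6, -0.9]
width: 0.002
gripper_force: 0.0
```

```bash
python3 - <<'E'
from h import *
c=cap("scene"); x=c["frame"][170:290,200:350]
cv2.imwrite("pics/s5.png",cv2.resize(x,(750,600),interpolation=2))
s=robot.get_state();print(s["t"],s["tcp_pos"],s["wrist_force"])
E
```

```text
10.5667 [0.59168483 0.04542826 0.25595947] [-0.52356535 -0.11790525  0.10692604]
```

View pics/s5.png

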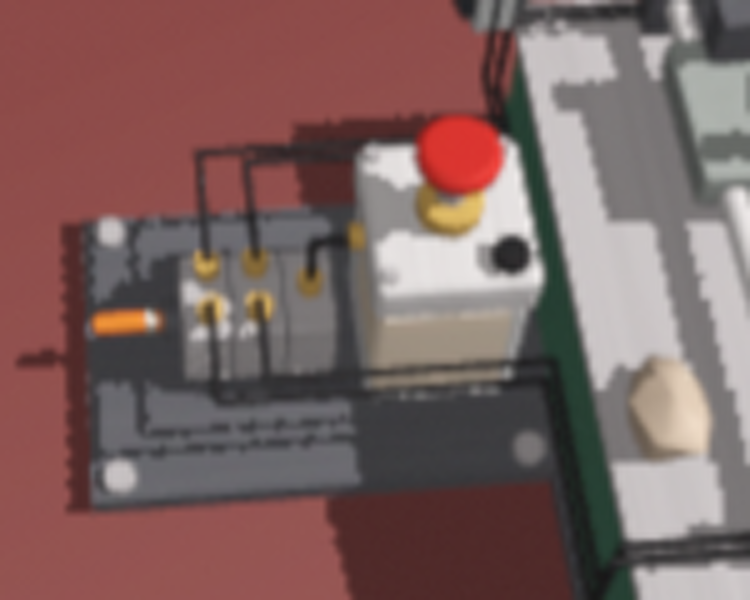

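The pin is fully out, at (95–160,321), with the white ring showing at (152,321). The knob is up at (460,155), the arm is clear, and the nodule hasn't moved.

```bash
python3 -c "
from plant import robot
print(robot.finish_job())"
```

```text
the job is handed in; nothing more can be done
None
```

I pumped the knob through six full strokes (five needed, one spare): the orange pin is fully out with its white ring showing, the knob is back up, the arm is clear, and the job was handed in at about 10.6 s, though no verdict came back.

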